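# Set out microscope parts for fitting

## Task

Set out the microscope parts for fitting: stand the adapter ring in the middle of the black lens mat and lay the filter centred on top of it, then stand the tall objective to the left of the adapter and the short objective to its right, all three in a row on the mat's long middle line with a gap of about 20 mm on either side of the adapter. Stand the eyepiece, which is to be cleaned, on the bench squarely in front of the lens-tissue box (on the robot's side), centred on it with a gap of about 25 mm. Left and right are as the robot sees them; keep every part upright, set the parts down rather than drop them, and leave the mouse and the glass dish where they are.

Things in the scene. Friction and masses are not known exactly. Their poses are not given: they have to be found in the camera images.
- lens_mat: Fixed black rubber mat, 130 (x) x 190 (y) x 3 mm thick, with thin grey lines round its border and along its long middle (y). Origin: centre of its underside, on the bench. x points away from the robot, y to its left, yawed up to 0.35 rad. Row along y, centres: tall objective +60 mm, adapter 0, short objective -60 mm.
- tissue_box: Fixed closed cardboard lens-tissue box, 70 (x) x 110 (y) x 45 mm high, pale panel and slit on top. Origin: centre of its underside, on the bench. x points away from the robot, y to its left, yawed up to 0.35 rad. Its front is its -x face, 35 mm from the origin; the eyepiece's centre belongs 78 mm from the box's centre along -x.
- adapter: Loose aluminium adapter ring, open tube 50 mm across outside, 34 mm inside, 24 mm high, about 90 g. Origin: centre of its underside; z up along its axis; round, so its yaw is meaningless. Starts standing upright on the bench.
- filter: Loose round filter in its dark steel mount with glass on top, a disc 44 mm across and 10 mm thick, about 40 g. It rests on the adapter's rim, not inside it. Origin: centre of its underside; z up along its axis; round, so its yaw is meaningless. Starts lying flat on the bench.
- tall_objective: Loose steel microscope objective, 60 mm tall: a cylinder 28 mm across up to 44 mm, then a nose tapering to 12 mm across. About 120 g. Origin: centre of its underside; z up along its axis; round, so its yaw is meaningless. Starts standing upright on the bench.
- short_objective: Loose steel microscope objective, 34 mm tall: a cylinder 34 mm across up to 24 mm, then 28 mm across, with a glass front lens 20 mm across on top. About 90 g. Origin: centre of its underside; z up along its axis; round, so its yaw is meaningless. Starts standing upright on the bench.
- eyepiece: Loose eyepiece, 50 mm tall: steel barrel 30 mm across for the lower 20 mm, above it a black body 38 mm across (grip this). Glass on top. About 90 g. Origin: centre of its underside; z up along its axis; round, so its yaw is meaningless. Starts standing upright on the bench.
- mouse: Loose black computer mouse, 100 x 58 x 33 mm; leave alone. Origin: centre of its underside.
- dish: Loose shallow glass dish, 90 mm across, 16 mm high; leave alone. Origin: centre of its underside.
Things that resemble listed ones, but are neither listed nor needed, are in the scene too. Of the things that look like the tissue_box, the largest one is meant.

How it is judged:
At the end, for the whole second after the job is handed in: Adapter on the mat within 12 mm of its centre; filter flat on it within 10 mm; tall objective 60 mm left, short one 60 mm right of the mat's centre, within 15 mm along and across; eyepiece 78 mm in front of the tissue box's centre, within 15 mm each way; all upright within 0.12 rad and at rest (horizontal distance between adapter and lens_mat below 0.012 m and height (world z) of each of adapter, tall_objective, short_objective below 0.008 m and horizontal distance between filter and adapter below 0.01 m and height (world z) of filter between 0.023 and 0.031 m and x of tall_objective in the frame of lens_mat between -0.015 and 0.015 m and y of tall_objective in the frame of lens_mat between 0.045 and 0.075 m and x of short_objective in the frame of lens_mat between -0.015 and 0.015 m and y of short_objective in the frame of lens_mat between -0.075 and -0.045 m and x of eyepiece in the frame of tissue_box between -0.093 and -0.063 m and y of eyepiece in the frame of tissue_box between -0.015 and 0.015 m and height (world z) of eyepiece below 0.005 m and angle between each of adapter, filter, tall_objective, short_objective, eyepiece's own z axis and vertical below 0.12 rad and linear speed of each of adapter, filter, tall_objective, short_objective, eyepiece below 0.02 m/s and angular speed of each of adapter, filter, tall_objective, short_objective, eyepiece below 0.2 rad/s); the robot touches nothing.
It fails at once if the mouse or dish moved by more than 30 mm (distance of any of mouse, dish from where it was at the start of the episode above 0.03 m).
It fails at once if a part tipped over (more than 0.7 rad) (angle between any of adapter, filter, tall_objective, short_objective, eyepiece's own z axis and vertical above 0.7 rad).
It fails at once if a part dropped (touching nothing while more than 60 mm up) ((height (world z) of adapter above 0.06 m and contact force between adapter and anything else below 0.02 N) or (height (world z) of filter above 0.06 m and contact force between filter and anything else below 0.02 N) or (height (world z) of tall_objective above 0.06 m and contact force between tall_objective and anything else below 0.02 N) or (height (world z) of short_objective above 0.06 m and contact force between short_objective and anything else below 0.02 N) or (height (world z) of eyepiece above 0.06 m and contact force between eyepiece and anything else below 0.02 N)).
It also fails if it takes over 109 s, if anything falls off the work surface, if the arm or the gripper's body presses on something with over 40 N, if the wrist force passes 120 N, or if a joint passes its speed limit or range.

## Robot

A 7-joint arm with a two-finger parallel gripper is mounted at the origin on the work surface. World frame = base frame: x ahead of the robot, y to its left, z up, the work surface at z = 0. Lengths are in m, angles in rad, forces in N, time in s.
With the tool pointing down it reaches from about 0.4 to 0.9 m from the base axis. Payload 5.5 kg.
Tool frame: the origin (TCP) lies midway between the tips of the shut fingers; the grasp point (between the pads) lies 19 mm behind it; z points along the fingers, y is the line along which they close (so a half turn about z gives the same grasp; the last joint's range is limited). The gripper opens to 85 mm and grips with 20 to 120 N. Pads are 22 mm wide; open, the fingers measure 114 mm over their backs; the gripper's body (76 mm by 85 mm) begins 54 mm behind the grasp point. The pads swing forward as they close: fully open they stand 13 mm farther back than shut.
Start: joints at [-0.914, 0.501, -0.427, 1.55, 0.221, 1.138, -0.21], TCP at [0.249, 0.6, 0.231] pointing down, gripper open.
Joint ranges: [-2.88, 2.88], [-0.31, 2.03], [-1.54, 1.56], [0.2, 2.42], [-1.41, 4.55], [0.19, 2.02], [-2.57, 2.57]. Speed limits (rad/s): [2.57, 2.57, 3.14, 3.14, 3.14, 3.14, 3.14].

## Interface

Orientations are given as a rotation vector (axis times angle).
In Python, from cell import bot gives the robot as it stands. The module is installed in compiled form; this text tells all that it offers.
- The arm moves only by the tool servo_tool, never from a script. Its argument "motion" is a list of rows, each a list of 4 numbers: the shift along the tool's x, y, z each as a share of 500 mm, from -1 to 1, then the turn about the tool's z as a share of 0.1 rad, from -1 to 1. In form: [[tx, ty, tz, yaw], ...]. A call has 1 to 20 rows; each row shifts and turns the commanded pose from where the row before left it, along the tool's axes as they then stand; what a row does not reach is not made up. A row lasts 1/10 s, in which the tool goes at most 50 mm and 8.59 degrees, less where a joint would pass 70% of its speed; a pose out of reach is approached as far as the arm can. A call with a number of a shift or a turn outside -1 to 1 is refused whole. A call with a gripper value outside its range is refused whole. "grip" is the opening, from -1 (shut) to 1 (fully open), set as the call begins (left out, the last holds). The fingers move at their own pace and stop on an object; "force" is the grip in N (left out, the last holds). Time passes only in rows, so rows that do not move let the fingers close. It gives the time, the measured TCP pose, the force, the opening and the grip force at its end, in the units of the state.
- bot.get_state(): the state, without advancing time (a new reading comes with each control period).
- bot.capture(name): name is "scene" or "top"; returns a dict with "color" (400x640x3 uint8, blue, green, red), "range_z" (400x640 float32, m along the optical axis (not along the pixel's ray), 0 where there is no reading), "K" (3x3 intrinsics, pixels), "camera_from_world" (4x4, takes a point from world to camera coordinates). Camera axes: x right, y up, looking along -z (the intrinsics and any distortion apply to the point x, -y, -z); pixel columns grow to the right and rows downward; lengths in m; the calibration is good to about 2 mm. A picture is of the moment at which its call begins.
- bot.finish_job(): hands the job in; it is judged then, once.
The state is a dict: "t": time; "qpos": joint angles; "dq": joint speeds; "joint_efforts": joint torques, N m; "ee_pos": TCP position; "orientation": TCP orientation; "force": force on the tool from outside, world axes, zero at the start; "torque": the same for the moment, N m; "finger_gap": opening from 0.0 (shut) to 1.0 (fully open); "grasp_force": force on a finger pad.
Only numpy, scipy, OpenCV 4.12 (cv2) and the standard library are available. Lean on these libraries where they do the work, as an engineer would, in place of code of your own. Each camera call takes 0.05 s, during which the arm holds its last target. There are 200 camera calls.

## Working session

There is one attempt and no reset: what is moved stays moved. The work goes in short steps, Python scripts to look and compute and a tool call to move; the robot and the scene stay as the last step left them, time stands still between calls to the robot, and variables do not carry over. Pictures are saved under pics/ and viewed, at most 14 in all, crops included, and the job is handed in when it is done.

Besides the shell and the picture viewer there is one more tool, called after "Call:" by a JSON object that holds its "method" and its "body", one argument or row to a line. servo_tool: Moves the arm, as the interface text tells. Shift numbers are shares of 500 mm and turn numbers shares of 0.1 rad, none past 1 either way. Its arguments: {"type":"object","properties":{"motion":{"type":"array"},"grip":{"type":"number"},"force":{"type":"number"}},"required":["motion"]}

```bash
ls; mkdir -p pics; python3 - <<'E'
from cell import bot
import cv2,numpy as np,pickle
s=bot.get_state();print({k:np.round(v,3) for k,v in s.items()})
for n in("scene","top"):
    c=bot.capture(n);pickle.dump(c,open(n+"0.pkl","wb"));cv2.imwrite(f"pics/{n}0.png",c["color"]);print(n,c["K"].round(1).tolist(),c["camera_from_world"].round(3).tolist(),(c["range_z"]>0).mean())
E
```

```text
pics
{'t': np.float64(0.0), 'qpos': array([-0.914,  0.502, -0.427,  1.551,  0.221,  1.138, -0.21 ]), 'dq': array([-0.   ,  0.001, -0.001, -0.   , -0.001,  0.001, -0.001]), 'joint_efforts': array([-2.0000e-03, -5.6951e+01, -5.8170e+00, -2.8094e+01,  1.1000e-02,
        1.2000e-02,  0.0000e+00]), 'ee_pos': array([0.249, 0.6  , 0.23 ]), 'orientation': array([-6.140e-01, -3.081e+00,  3.000e-03]), 'force': array([0.031, 0.312, 0.138]), 'torque': array([0.   , 0.002, 0.009]), 'grasp_force': np.float64(0.0), 'finger_gap': np.float64(1.001)}
scene [[381.2, 0.0, 319.0], [0.0, 381.2, 197.7], [0.0, 0.0, 1.0]] [[-0.877, 0.48, -0.009, 0.433], [-0.317, -0.563, 0.763, 0.122], [0.361, 0.672, 0.646, -1.12], [0.0, 0.0, 0.0, 1.0]] 0.9959453125
top [[519.2, 0.0, 313.6], [0.0, 519.2, 204.4], [0.0, 0.0, 1.0]] [[0.018, -1.0, -0.02, 0.005], [0.998, 0.016, 0.065, -0.524], [-0.065, -0.021, 0.998, -1.303], [0.0, 0.0, 0.0, 1.0]] 0.99598828125
```

View pics/scene0.png

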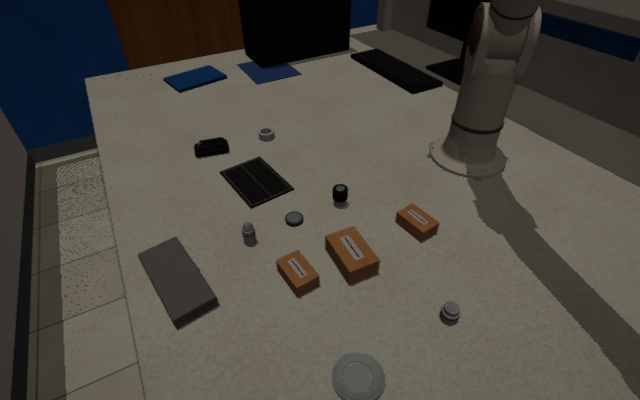

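View pics/top0.png

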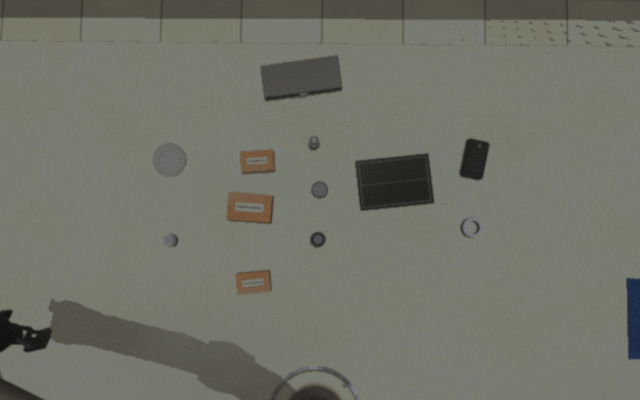

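The top view (left = +y, up = +x) shows these objects:

| Object | Pixel |
|---|---|
| Tissue-box candidates | (250,208) largest, so chosen; (257,161) and (253,282) are smaller lookalikes |
| Mat | (395,182) |
| Tall objective | (314,143) |
| Filter | (319,189) |
| Eyepiece | (318,239) |
| Short objective | (171,240) |
| Adapter | (471,228) |
| Mouse | (475,159) |
| Dish | (170,160) |

The other lookalike is the grey case at (301,78), not to be taken for the mat. The scene view agrees with this.

```bash
cat > h.py <<'E'
import cv2,numpy as np
def world(c):
    K=c["K"];T=np.linalg.inv(c["camera_from_world"]);z=c["range_z"]
    v,u=np.mgrid[:400,:640]
    P=np.stack([(u-K[0,2])/K[0,0]*z,-(v-K[1,2])/K[1,1]*z,-z],-1)
    return P@T[:3,:3].T+T[:3,3]
def cast(c,uv,h):
    K=c["K"];T=np.linalg.inv(c["camera_from_world"])
    uv=np.atleast_2d(uv).astype(float)
    d=np.stack([(uv[:,0]-K[0,2])/K[0,0],-(uv[:,1]-K[1,2])/K[1,1],-np.ones(len(uv))],-1)@T[:3,:3].T
    o=T[:3,3]
    return o+d*((h-o[2])/d[:,2])[:,None]
def project(c,p):
    q=c["camera_from_world"]@np.append(p,1.)
    return np.array([c["K"][0,2]+c["K"][0,0]*q[0]/-q[2],c["K"][1,2]-c["K"][1,1]*q[1]/-q[2]])
E
python3 - <<'E'
from h import *;import pickle
cs={n:pickle.load(open(n+"0.pkl","rb")) for n in("top","scene")}
for n,c in cs.items():
    W=world(c);ok=(c["range_z"]>0)&(W[...,0]>.2)&(W[...,0]<.95)&(abs(W[...,1])<.5)
    b=ok&(abs(W[...,2])<.006);print(n,"bench z med/std",np.median(W[b][:,2]),W[b][:,2].std())
    m=(ok&(W[...,2]>.006)&(W[...,2]<.08)).astype(np.uint8)
    k,L,S,C=cv2.connectedComponentsWithStats(m)
    for i in range(1,k):
        if S[i,4]<40: continue
        p=W[L==i];zt=np.percentile(p[:,2],90);t=p[p[:,2]>zt-.006]
        print(C[i].round(1),S[i,4],"ztop %.3f"%zt,"topmid",((t.max(0)+t.min(0))/2).round(4)[:2],"mean",t.mean(0).round(4)[:2],"ext",(p.max(0)-p.min(0)).round(3)[:2])
# mat & box by colour
c=cs["top"]
hsv=cv2.cvtColor(c["color"],cv2.COLOR_BGR2HSV)
def rect(m,h,name):
    for q in cv2.findContours(m,cv2.RETR_EXTERNAL,cv2.CHAIN_APPROX_NONE)[0]:
        if cv2.contourArea(q)<200: continue
        P=cast(c,q[:,0],h)[:,:2];r=cv2.minAreaRect((P*1000).astype(np.float32));print(name,q[:,0].mean(0),np.round(r[0],1),np.round(r[1],1),round(r[2],1))
dark=((hsv[...,2]<60)*255).astype(np.uint8);dark[:, :340]=0;dark[:140]=0;dark[250:]=0
rect(cv2.morphologyEx(dark,cv2.MORPH_CLOSE,np.ones((5,5))),.003,"dark")
o=((hsv[...,0]<22)&(hsv[...,1]>110)&(hsv[...,2]>60)).astype(np.uint8)*255;o[300:]=0;o[:100]=0
rect(cv2.morphologyEx(o,cv2.MORPH_CLOSE,np.ones((9,9))),.045,"box")
t=c["color"][125:300,150:500];cv2.imwrite("pics/crop.png",cv2.convertScaleAbs(cv2.resize(t,None,fx=2.28,fy=2.28,interpolation=cv2.INTER_CUBIC),alpha=1.6))
E
```

```text
top bench z med/std 0.0008528826322362626 0.0025042324721413992
[300.8  77.6] 2760 ztop 0.036 topmid [0.8503 0.0521] mean [0.8506 0.0518] ext [0.119 0.213]
[313.6 142.5] 120 ztop 0.061 topmid [0.6807 0.0163] mean [0.6807 0.0158] ext [0.028 0.028]
[474.1 159. ] 903 ztop 0.036 topmid [ 0.6453 -0.3916] mean [ 0.6438 -0.3919] ext [0.104 0.071]
[167.6 158.4] 702 ztop 0.017 topmid [0.6368 0.3921] mean [0.6387 0.3945] ext [0.09  0.091]
[257.1 161.2] 755 ztop 0.038 topmid [0.6308 0.16  ] mean [0.6317 0.1596] ext [0.064 0.087]
[319.  189.5] 219 ztop 0.015 topmid [0.5642 0.001 ] mean [0.563  0.0011] ext [0.046 0.041]
[249.6 207.2] 1287 ztop 0.049 topmid [0.5133 0.1755] mean [0.5126 0.1747] ext [0.081 0.121]
[471.6 227. ] 228 ztop 0.028 topmid [ 0.4734 -0.3852] mean [ 0.4732 -0.3851] ext [0.051 0.051]
[317.6 239. ] 183 ztop 0.054 topmid [0.4366 0.0022] mean [0.4365 0.0023] ext [0.038 0.038]
[169.8 240.1] 160 ztop 0.037 topmid [0.4273 0.378 ] mean [0.4266 0.3782] ext [0.031 0.032]
[253.2 282.1] 756 ztop 0.038 topmid [0.3257 0.1613] mean [0.3257 0.1623] ext [0.061 0.086]
scene bench z med/std 0.0
[... 705 characters left out ...]
13 ztop 0.035 topmid [0.8476 0.0502] mean [0.8481 0.0611] ext [0.115 0.214]
[298.  272.6] 1221 ztop 0.037 topmid [0.629  0.1582] mean [0.6299 0.1612] ext [0.059 0.088]
[450.1 312.2] 378 ztop 0.037 topmid [0.4247 0.3769] mean [0.426  0.3775] ext [0.031 0.032]
[358.2 373.3] 1682 ztop 0.017 topmid [0.6333 0.3885] mean [0.6305 0.3851] ext [0.088 0.089]
[359.3 377.7] 44 ztop 0.007 topmid [0.6322 0.393 ] mean [0.6327 0.3919] ext [0.025 0.017]
dark [394.18987342 181.71729958] [ 586.9 -191.4] [126.6 186.5] 7.0
dark [473.86238532 158.85321101] [ 648.7 -395.3] [57.9 99.7] 78.7
box [250.12903226 208.58870968] [512.  173.4] [107.8  64.9] 86.4
box [257.13186813 159.75824176] [630.8 157.7] [47.4 78.6] 4.9
```

View pics/crop.png

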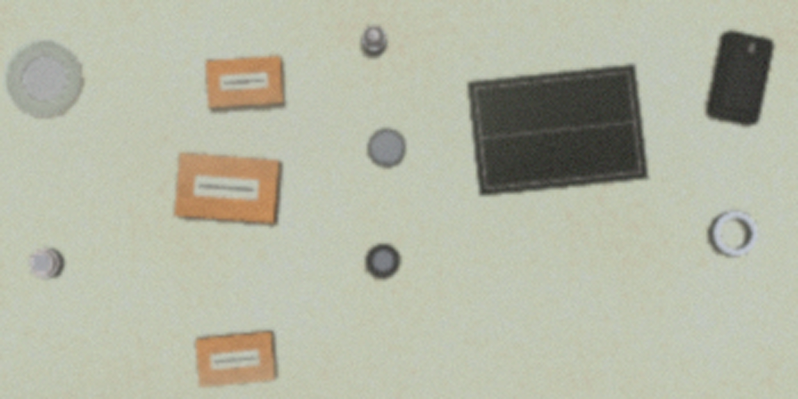

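The crop confirms the choice: the box at crop (228,188) is the largest of the three. The mat's long line tilts by about +7°, and the box is yawed about −3.6°. I'll do the eyepiece first, gripped along the box's y. First I turn the tool.

Call:
{"method": "servo_tool", "body": {
  "motion": [
    [0,0,0.03,-0.83],
    [0,0,0.03,-0.83],
    [0,0,0.03,-0.83],
    [0,0,0.03,-0.83],
    [0,0,0,0]
  ],
  "grip": 1
}}

```text
t: 0.6
ee_pos: [0.2489, 0.5981, 0.1683]
orientation: [-0.096, -3.138, 0.008]
force: [0.4, -0.7, -0.2]
finger_gap: 1.003
grasp_force: 0.0
```

```bash
cat > go.py <<'E'
import sys,numpy as np
from scipy.spatial.transform import Rotation as R
from cell import bot
s=bot.get_state();r=R.from_rotvec(s["orientation"]);M=r.as_matrix();p=np.array(s["ee_pos"])
h=np.degrees(np.arctan2(M[1,1],M[0,1]));print("t %.2f"%s["t"],"pos",p.round(4),"ty heading %.1f"%h,"tilt",M[:,2].round(3),"gap %.3f F %.1f"%(s["finger_gap"],s["grasp_force"]),"f",np.round(s["force"],1),"q7 %.2f"%s["qpos"][6])
for a in sys.argv[1:]:
    v=np.array([float(x) for x in a.split(",")]);print(a,"shift",(M.T@(v[:3]-p)/.5).round(4),"turn",round(np.radians((h-v[3]+90)%180-90)/.1,2) if len(v)>3 else "")
    p=v[:3]
E
python3 go.py .436,.002,.12,86.4
```

```text
t 0.60 pos [0.2489 0.5981 0.1683] ty heading 86.5 tilt [-0.002 -0.005 -1.   ] gap 1.003 F 0.0 f [ 0.4 -0.7 -0.2] q7 0.07
.436,.002,.12,86.4 shift [-0.4466 -1.1667  0.1017] turn 0.02
```

Call:
{"method": "servo_tool", "body": {
  "motion": [
    [-0.028,-0.073,0,0],
    [-0.028,-0.073,0,0],
    [-0.028,-0.073,0,0],
    [-0.028,-0.073,0,0],
    [-0.028,-0.073,0.01,0],
    [-0.028,-0.073,0.01,0],
    [-0.028,-0.073,0.01,0],
    [-0.028,-0.073,0.01,0],
    [-0.028,-0.073,0.01,0],
    [-0.028,-0.073,0.01,0],
    [-0.028,-0.073,0.01,0],
    [-0.028,-0.073,0.01,0],
    [-0.028,-0.073,0.01,0],
    [-0.028,-0.073,0.01,0],
    [-0.028,-0.073,0,0],
    [-0.028,-0.073,0,0],
    [0,0,0,0],
    [0,0,0,0]
  ]
}}

```text
t: 2.4
ee_pos: [0.4375, 0.0028, 0.1218]
orientation: [0.104, 3.139, 0.0]
force: [-0.0, -0.8, -0.5]
finger_gap: 0.998
grasp_force: 0.0
```

```bash
python3 go.py .436,.002,.02,86.4
```

```text
t 2.40 pos [0.4375 0.0028 0.1218] ty heading 86.2 tilt [ 0.001  0.    -1.   ] gap 0.998 F 0.0 f [-0.  -0.8 -0.5] q7 1.34
.436,.002,.02,86.4 shift [ 0.003  -0.0019  0.2037] turn -0.03
```

Call:
{"method": "servo_tool", "body": {
  "motion": [
    [0.003,-0.002,0.04,0],
    [0,0,0.04,0],
    [0,0,0.04,0],
    [0,0,0.04,0],
    [0,0,0.03,0],
    [0,0,0.016,0],
    [0,0,0,0],
    [0,0,0,0]
  ]
}}

```text
t: 3.2
ee_pos: [0.4356, 0.0034, 0.0188]
orientation: [0.096, 3.14, 0.0]
force: [0.7, 0.3, 0.4]
finger_gap: 1.0
grasp_force: 0.0
```

Call:
{"method": "servo_tool", "body": {
  "motion": [
    [0,0,0,0],
    [0,0,0,0],
    [0,0,0,0],
    [0,0,0,0],
    [0,0,0,0],
    [0,0,0,0],
    [0,0,0,0],
    [0,0,0,0],
    [0,0,0,0],
    [0,0,0,0]
  ],
  "grip": -1,
  "force": 30
}}

```text
t: 4.2
ee_pos: [0.4357, 0.0025, 0.0189]
orientation: [0.098, 3.139, -0.0]
force: [-0.9, -0.4, 6.1]
finger_gap: 0.434
grasp_force: 29.5
```

```bash
python3 - <<'E'
from cell import bot
from h import *
import pickle
c=bot.capture("scene");t=c["color"][100:300,220:470];cv2.imwrite("pics/g1.png",cv2.convertScaleAbs(cv2.resize(t,None,fx=3,fy=3),alpha=1.6))
E
python3 go.py
```

```text
t 4.25 pos [0.4357 0.0025 0.0189] ty heading 86.4 tilt [ 0.001 -0.    -1.   ] gap 0.435 F 29.5 f [-1.   0.2  6. ] q7 1.25
```

View pics/g1.png

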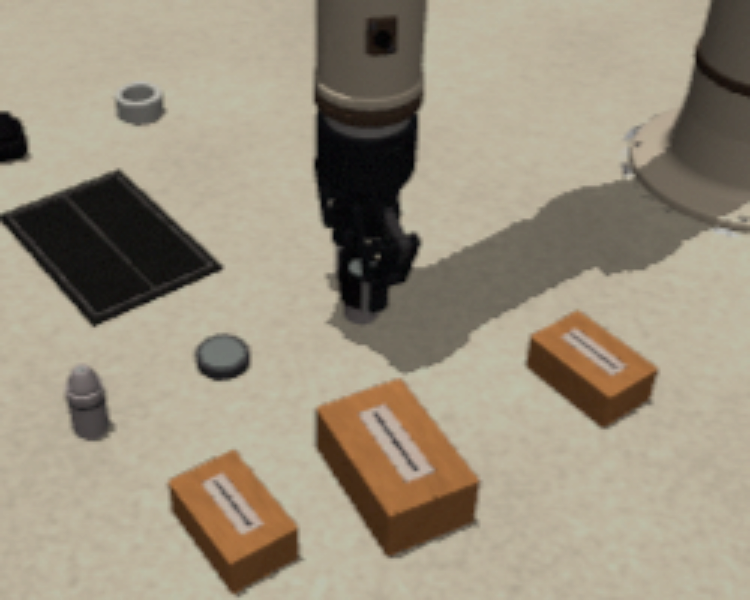

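The picture shows the eyepiece held upright between the pads at crop (365,290). The opening of about 37 mm matches its 38 mm body. Next I lift it and carry it over.

Call:
{"method": "servo_tool", "body": {
  "motion": [
    [0,0,-0.02,0],
    [0,0,-0.03,0],
    [0,0,0,0]
  ]
}}

```text
t: 4.55
ee_pos: [0.4368, 0.0027, 0.045]
orientation: [0.097, 3.137, 0.0]
force: [0.6, 0.7, -0.3]
finger_gap: 0.432
grasp_force: 30.3
```

```bash
python3 go.py .433,.178,.044,86.4
```

```text
t 4.55 pos [0.4368 0.0027 0.045 ] ty heading 86.5 tilt [ 0.003  0.    -1.   ] gap 0.432 F 30.3 f [ 0.6  0.7 -0.3] q7 1.27
.433,.178,.044,86.4 shift [0.0292 0.3495 0.002 ] turn 0.01
```

Call:
{"method": "servo_tool", "body": {
  "motion": [
    [0.004,0.03,0,0],
    [0.004,0.05,0,0],
    [0.004,0.06,0,0],
    [0.004,0.06,0,0],
    [0.004,0.06,0,0],
    [0.004,0.05,0,0],
    [0.004,0.04,0,0],
    [0,0,0,0],
    [0,0,0,0],
    [0,0,0,0]
  ]
}}

```text
t: 5.55
ee_pos: [0.432, 0.1768, 0.043]
orientation: [-0.099, -3.139, 0.002]
force: [0.8, 0.4, -1.8]
finger_gap: 0.438
grasp_force: 30.3
```

```bash
python3 go.py .433,.178,.0195,86.4
```

```text
t 5.55 pos [0.432  0.1768 0.043 ] ty heading 86.4 tilt [-0.001 -0.001 -1.   ] gap 0.438 F 30.3 f [ 0.8  0.4 -1.8] q7 0.88
.433,.178,.0195,86.4 shift [-0.002   0.0025  0.047 ] turn -0.0
```

Lower, release, rise.

Call:
{"method": "servo_tool", "body": {
  "motion": [
    [-0.002,0.002,0.016,0],
    [0,0,0.016,0],
    [0,0,0.01,0],
    [0,0,0.005,0],
    [0,0,0.003,0],
    [0,0,0,0],
    [0,0,0,0]
  ]
}}

```text
t: 6.25
ee_pos: [0.4327, 0.1785, 0.0189]
orientation: [-0.097, -3.139, 0.002]
force: [-4.1, -1.9, 12.3]
finger_gap: 0.436
grasp_force: 31.6
```

```bash
python3 go.py
```

```text
t 6.25 pos [0.4327 0.1785 0.0189] ty heading 86.4 tilt [-0.001 -0.001 -1.   ] gap 0.436 F 31.6 f [-4.1 -1.9 12.3] q7 0.86
```

Call:
{"method": "servo_tool", "body": {
  "motion": [
    [0,0,-0.001,0],
    [0,0,0,0],
    [0,0,0,0],
    [0,0,0,0],
    [0,0,0,0],
    [0,0,0,0],
    [0,0,-0.02,0],
    [0,0,-0.04,0],
    [0,0,-0.06,0],
    [0,0,-0.06,0],
    [0,0,-0.06,0],
    [0,0,0,1],
    [0,0,0,1],
    [0,0,0,1],
    [0,0,0,1],
    [0,0,0,1],
    [0,0,0,1],
    [0,0,0,1],
    [0,0,0,1],
    [0,0,0,1]
  ],
  "grip": 1
}}

```text
t: 8.25
ee_pos: [0.4332, 0.1792, 0.1395]
orientation: [1.459, 2.782, 0.001]
force: [-1.2, -0.9, -0.2]
finger_gap: 1.004
grasp_force: 0.0
```

Call:
{"method": "servo_tool", "body": {
  "motion": [
    [0,0,0,1],
    [0,0,0,1],
    [0,0,0,1],
    [0,0,0,1],
    [0,0,0,0.9],
    [0,0,0,0]
  ]
}}

```text
t: 8.85
ee_pos: [0.4332, 0.1793, 0.1394]
orientation: [2.086, 2.349, 0.001]
force: [-0.3, -0.1, 0.6]
finger_gap: 1.0
grasp_force: 0.0
```

```bash
python3 go.py .472,-.385,.10,7 .472,-.385,.002,7
```

```text
t 8.85 pos [0.4332 0.1793 0.1394] ty heading 6.8 tilt [ 0.  0. -1.] gap 1.000 F 0.0 f [-0.3 -0.1  0.6] q7 -0.35
.472,-.385,.10,7 shift [-1.1299 -0.0564  0.0784] turn -0.04
.472,-.385,.002,7 shift [-1.00e-04 -1.00e-04  1.96e-01] turn -0.04
```

Call:
{"method": "servo_tool", "body": {
  "motion": [
    [-0.05,-0.004,0,0],
    [-0.075,-0.004,0,0],
    [-0.08,-0.004,0,0],
    [-0.08,-0.004,0,0],
    [-0.08,-0.004,0,0],
    [-0.08,-0.004,0,0],
    [-0.08,-0.004,0,0],
    [-0.08,-0.004,0,0],
    [-0.08,-0.004,0.01,0],
    [-0.08,-0.004,0.01,0],
    [-0.08,-0.004,0.01,0],
    [-0.08,-0.004,0.01,0],
    [-0.08,-0.004,0.01,0],
    [-0.075,-0.004,0.01,0],
    [-0.05,0,0.018,0],
    [0,0,0,0],
    [0,0,0,0]
  ]
}}

```text
t: 10.55
ee_pos: [0.472, -0.385, 0.0995]
orientation: [-2.084, -2.349, -0.001]
force: [0.1, 0.6, -0.2]
finger_gap: 1.001
grasp_force: 0.0
```

```bash
cat > look.py <<'E'
import sys
from h import *
from cell import bot
for n in("top","scene"):
    c=bot.capture(n);W=world(c)
    ok=(c["range_z"]>0)&(W[...,0]>.3)&(W[...,0]<.76)&(abs(W[...,1])<.48)
    m=(ok&(W[...,2]>.0075)&(W[...,2]<.075)).astype(np.uint8)
    k,L,S,C=cv2.connectedComponentsWithStats(m)
    for i in range(1,k):
        if not 80<S[i,4]<600: continue
        p=W[L==i];zt=np.percentile(p[:,2],90);t=p[p[:,2]>zt-.006]
        print(n,C[i].round(0),S[i,4],"ztop %.3f"%zt,((t.max(0)+t.min(0))/2).round(4)[:2])
    if len(sys.argv)>1:
        a=[int(x) for x in sys.argv[2].split(",")]
        if n==sys.argv[1]: cv2.imwrite(sys.argv[3],cv2.convertScaleAbs(cv2.resize(c["color"][a[1]:a[3],a[0]:a[2]],(800,600),interpolation=cv2.INTER_CUBIC),alpha=1.6))
E
python3 look.py; python3 go.py .472,-.385,.002,7
```

```text
top [314. 142.] 121 ztop 0.061 [0.6807 0.0163]
top [167. 158.] 568 ztop 0.018 [0.6365 0.3924]
top [319. 189.] 202 ztop 0.014 [0.5639 0.001 ]
top [471. 227.] 213 ztop 0.027 [ 0.4734 -0.3837]
top [246. 239.] 203 ztop 0.054 [0.4334 0.1804]
top [170. 240.] 161 ztop 0.037 [0.4274 0.3783]
scene [266. 133.] 177 ztop 0.026 [ 0.4708 -0.3851]
scene [211. 146.] 523 ztop 0.035 [ 0.6404 -0.3916]
scene [294. 218.] 196 ztop 0.013 [ 0.5602 -0.001 ]
scene [249. 233.] 266 ztop 0.059 [0.679  0.0167]
scene [384. 239.] 371 ztop 0.053 [0.4309 0.1795]
scene [450. 312.] 376 ztop 0.037 [0.4244 0.3764]
t 10.65 pos [ 0.4729 -0.3835  0.0999] ty heading 7.0 tilt [ 0.     0.001 -1.   ] gap 0.997 F 0.0 f [-0.2 -0.5  0.1] q7 0.87
.472,-.385,.002,7 shift [-0.0029 -0.0023  0.1959] turn -0.01
```

Call:
{"method": "servo_tool", "body": {
  "motion": [
    [0,0,0.04,0],
    [0,0,0.04,0],
    [0,0,0.04,0],
    [0,0,0.04,0],
    [0,0,0.024,0],
    [0,0,0.012,0],
    [0,0,0,0]
  ]
}}

```text
t: 11.35
ee_pos: [0.4725, -0.3843, 0.0015]
orientation: [-2.083, -2.35, -0.0]
force: [-0.3, 0.1, 0.6]
finger_gap: 0.997
grasp_force: 0.0
```

Call:
{"method": "servo_tool", "body": {
  "motion": [
    [0,0,0,0],
    [0,0,0,0],
    [0,0,0,0],
    [0,0,0,0],
    [0,0,0,0],
    [0,0,0,0],
    [0,0,0,0],
    [0,0,0,0]
  ],
  "grip": -1
}}

```text
t: 12.15
ee_pos: [0.4731, -0.3857, 0.0031]
orientation: [2.084, 2.349, 0.0]
force: [-1.3, 1.5, 5.6]
finger_gap: 0.574
grasp_force: 30.8
```

Call:
{"method": "servo_tool", "body": {
  "motion": [
    [0,0,-0.02,0],
    [0,0,-0.03,0],
    [0,0,-0.01,0],
    [0,0,0,0]
  ]
}}

```text
t: 12.55
ee_pos: [0.4736, -0.3861, 0.0336]
orientation: [2.083, 2.347, 0.0]
force: [0.5, -0.1, -0.4]
finger_gap: 0.578
grasp_force: 31.4
```

```bash
python3 go.py .586,-.192,.035,7
```

```text
t 12.55 pos [ 0.4736 -0.3861  0.0336] ty heading 6.8 tilt [ 0.003 -0.002 -1.   ] gap 0.578 F 31.4 f [ 0.5 -0.1 -0.4] q7 0.88
.586,-.192,.035,7 shift [ 0.3587  0.2693 -0.0029] turn -0.03
```

Call:
{"method": "servo_tool", "body": {
  "motion": [
    [0.03,0.023,0,0],
    [0.05,0.037,0,0],
    [0.05,0.037,0,0],
    [0.05,0.037,0,0],
    [0.05,0.037,0,0],
    [0.05,0.037,0,0],
    [0.05,0.037,0,0],
    [0.029,0.024,0,0],
    [0,0,0,0],
    [0,0,0,0],
    [0,0,0,0]
  ]
}}

```text
t: 13.65
ee_pos: [0.5836, -0.1934, 0.0317]
orientation: [2.088, 2.347, -0.003]
force: [0.1, 0.0, -2.0]
finger_gap: 0.575
grasp_force: 31.4
```

```bash
python3 go.py .586,-.192,.006,7
```

```text
t 13.65 pos [ 0.5836 -0.1934  0.0317] ty heading 6.7 tilt [-0.001 -0.001 -1.   ] gap 0.575 F 31.4 f [ 0.1  0.  -2. ] q7 0.52
.586,-.192,.006,7 shift [0.0022 0.0052 0.0513] turn -0.06
```

Call:
{"method": "servo_tool", "body": {
  "motion": [
    [0.002,0.005,0.016,0],
    [0,0,0.016,0],
    [0,0,0.01,0],
    [0,0,0.006,0],
    [0,0,0.004,0],
    [0,0,0,0],
    [0,0,0,0]
  ]
}}

```text
t: 14.35
ee_pos: [0.5864, -0.1898, 0.0061]
orientation: [-2.085, -2.348, 0.001]
force: [-4.0, 1.0, 5.0]
finger_gap: 0.574
grasp_force: 31.8
```

```bash
python3 go.py
```

```text
t 14.35 pos [ 0.5864 -0.1898  0.0061] ty heading 6.8 tilt [-0.001  0.    -1.   ] gap 0.574 F 31.8 f [-4.  1.  5.] q7 0.52
```

Touching down at 5 N. I release, rise and go to the filter.

Call:
{"method": "servo_tool", "body": {
  "motion": [
    [0,0,0,0],
    [0,0,0,0],
    [0,0,0,0],
    [0,0,0,0],
    [0,0,0,0],
    [0,0,-0.02,0],
    [0,0,-0.04,0],
    [0,0,-0.06,0],
    [0,0,-0.06,0],
    [0,0,0,0]
  ],
  "grip": 1
}}

```text
t: 15.35
ee_pos: [0.5907, -0.191, 0.1012]
orientation: [2.08, 2.343, 0.006]
force: [0.5, -0.5, 0.4]
finger_gap: 0.997
grasp_force: 0.0
```

```bash
python3 go.py .562,0.0005,.07,7
```

```text
t 15.35 pos [ 0.5907 -0.191   0.1012] ty heading 6.8 tilt [ 0.009 -0.002 -1.   ] gap 0.997 F 0.0 f [ 0.5 -0.5  0.4] q7 0.50
.562,0.0005,.07,7 shift [ 0.3873 -0.0121  0.0611] turn -0.03
```

Call:
{"method": "servo_tool", "body": {
  "motion": [
    [0.04,0,0.008,0],
    [0.06,0,0.008,0],
    [0.06,0,0.008,0],
    [0.06,0,0.008,0],
    [0.06,0,0.008,0],
    [0.06,0,0.008,0],
    [0.047,-0.003,0.012,0],
    [0,0,0,0],
    [0,0,0,0],
    [0,0,0,0]
  ]
}}

```text
t: 16.35
ee_pos: [0.563, 0.0007, 0.0661]
orientation: [2.087, 2.347, -0.0]
force: [0.2, 0.3, -0.1]
finger_gap: 1.0
grasp_force: 0.0
```

```bash
python3 look.py; python3 go.py .562,0.0005,-.003,7
```

```text
top [167. 158.] 565 ztop 0.018 [0.6365 0.3925]
top [394. 180.] 215 ztop 0.031 [ 0.5876 -0.1893]
top [246. 239.] 202 ztop 0.054 [0.4334 0.1805]
top [170. 240.] 157 ztop 0.038 [0.4285 0.3782]
scene [211. 146.] 523 ztop 0.036 [ 0.6416 -0.3897]
scene [252. 176.] 194 ztop 0.029 [ 0.589  -0.1901]
scene [294. 218.] 200 ztop 0.013 [5.608e-01 4.000e-04]
scene [249. 233.] 262 ztop 0.059 [0.678  0.0168]
scene [384. 240.] 373 ztop 0.053 [0.4311 0.1796]
scene [450. 312.] 372 ztop 0.037 [0.424  0.3773]
t 16.45 pos [5.63e-01 5.00e-04 6.61e-02] ty heading 6.7 tilt [ 0.001 -0.001 -1.   ] gap 0.996 F 0.0 f [ 0.5 -0.1 -0.1] q7 0.18
.562,0.0005,-.003,7 shift [ 0.0003 -0.0021  0.1382] turn -0.05
```

Call:
{"method": "servo_tool", "body": {
  "motion": [
    [0,-0.002,0.03,0],
    [0,0,0.04,0],
    [0,0,0.03,0],
    [0,0,0.02,0],
    [0,0,0.013,0],
    [0,0,0,0],
    [0,0,0,0]
  ]
}}

```text
t: 17.15
ee_pos: [0.5619, 0.002, -0.0006]
orientation: [2.085, 2.349, 0.0]
force: [0.8, 0.1, 0.4]
finger_gap: 0.999
grasp_force: 0.0
```

Call:
{"method": "servo_tool", "body": {
  "motion": [
    [0,0,0,0],
    [0,0,0,0],
    [0,0,0,0],
    [0,0,0,0],
    [0,0,0,0],
    [0,0,0,0],
    [0,0,0,0],
    [0,0,0,0]
  ],
  "grip": -1
}}

```text
t: 17.95
ee_pos: [0.5622, 0.0022, 0.0001]
orientation: [2.085, 2.349, 0.001]
force: [-1.2, -0.3, 5.1]
finger_gap: 0.497
grasp_force: 29.9
```

Call:
{"method": "servo_tool", "body": {
  "motion": [
    [0,0,-0.01,0],
    [0,0,-0.02,0],
    [0,0,-0.02,0],
    [0,0,-0.03,0],
    [0,0,-0.02,0],
    [0,0,0,0],
    [0,0,0,0]
  ]
}}

```text
t: 18.65
ee_pos: [0.5619, 0.0022, 0.0498]
orientation: [2.085, 2.349, 0.001]
force: [-0.3, 0.3, -1.0]
finger_gap: 0.491
grasp_force: 30.5
```

```bash
python3 look.py scene 240,150,360,240 pics/g2.png|grep scene; python3 go.py .5875,-.190,.05,7
```

```text
scene [211. 147.] 525 ztop 0.035 [ 0.6416 -0.3909]
scene [255. 176.] 259 ztop 0.029 [ 0.5859 -0.1898]
scene [295. 203.] 291 ztop 0.070 [0.5594 0.003 ]
scene [249. 233.] 265 ztop 0.059 [0.6784 0.018 ]
scene [384. 240.] 373 ztop 0.053 [0.4316 0.1791]
scene [450. 312.] 368 ztop 0.037 [0.4248 0.3765]
t 18.75 pos [0.5612 0.0022 0.049 ] ty heading 6.8 tilt [-0.001  0.    -1.   ] gap 0.496 F 30.5 f [-0.4 -0.1 -0.7] q7 0.18
.5875,-.190,.05,7 shift [-0.3878  0.0065 -0.0021] turn -0.03
```

View pics/g2.png

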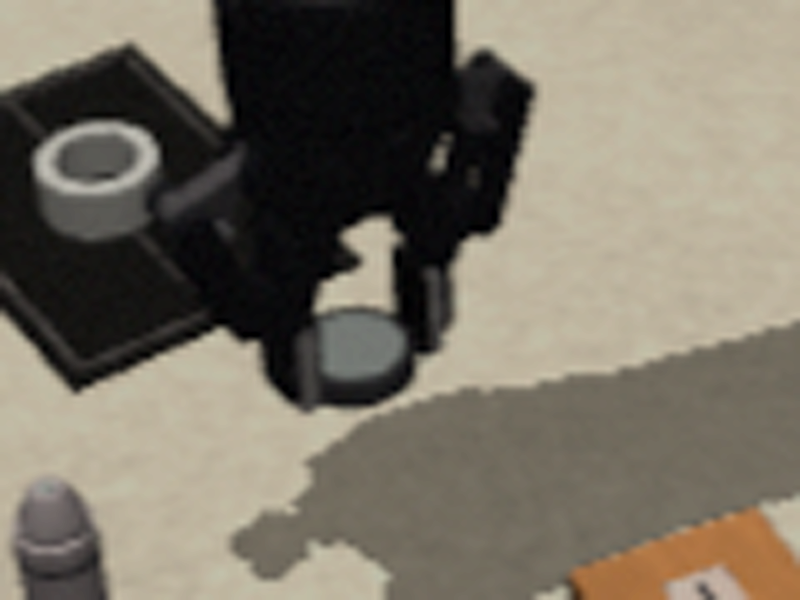

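The filter at crop (355,350) is held level at the pad tips, and the adapter at (95,175) stands on the middle line. I carry the filter over it.

Call:
{"method": "servo_tool", "body": {
  "motion": [
    [-0.03,0.001,0,0],
    [-0.05,0.001,0,0],
    [-0.06,0.001,0,0],
    [-0.06,0.001,0,0],
    [-0.06,0.001,0,0],
    [-0.05,0.001,0,0],
    [-0.04,0,0,0],
    [-0.036,0,0,0],
    [0,0,0,0],
    [0,0,0,0],
    [0,0,0,0]
  ]
}}

```text
t: 19.85
ee_pos: [0.5874, -0.1873, 0.0489]
orientation: [-2.082, -2.35, -0.001]
force: [-0.4, 0.4, -0.4]
finger_gap: 0.501
grasp_force: 30.5
```

```bash
python3 look.py; python3 go.py .587,-.189,.028,7
```

```text
top [314. 142.] 117 ztop 0.060 [0.6806 0.0163]
top [167. 159.] 557 ztop 0.018 [0.6367 0.3925]
top [246. 239.] 203 ztop 0.054 [0.4334 0.1819]
top [170. 240.] 159 ztop 0.037 [0.4273 0.3785]
scene [210. 147.] 471 ztop 0.035 [ 0.6407 -0.3936]
scene [254. 171.] 470 ztop 0.066 [ 0.586  -0.1892]
scene [249. 233.] 263 ztop 0.059 [0.6783 0.017 ]
scene [384. 240.] 371 ztop 0.053 [0.4308 0.1789]
scene [450. 312.] 375 ztop 0.037 [0.4238 0.3765]
t 19.95 pos [ 0.5877 -0.1872  0.0491] ty heading 7.0 tilt [-0.     0.001 -1.   ] gap 0.496 F 30.5 f [-0.1 -1.3 -0.5] q7 0.50
.587,-.189,.028,7 shift [-0.0034 -0.0017  0.0423] turn -0.01
```

Call:
{"method": "servo_tool", "body": {
  "motion": [
    [-0.004,-0.001,0.01,0],
    [0,0,0.014,0],
    [0,0,0.01,0],
    [0,0,0.005,0],
    [0,0,0.003,0],
    [0,0,0,0],
    [0,0,0,0],
    [0,0,0,0]
  ]
}}

```text
t: 20.75
ee_pos: [0.5875, -0.1913, 0.0285]
orientation: [2.085, 2.349, 0.0]
force: [-0.7, -0.7, -1.1]
finger_gap: 0.495
grasp_force: 30.5
```

```bash
python3 go.py .587,-.189,.027,7
```

```text
t 20.75 pos [ 0.5875 -0.1913  0.0285] ty heading 6.8 tilt [ 0. -0. -1.] gap 0.495 F 30.5 f [-0.7 -0.7 -1.1] q7 0.51
.587,-.189,.027,7 shift [ 0.0046 -0.0004  0.003 ] turn -0.03
```

Not touching yet; I creep down.

Call:
{"method": "servo_tool", "body": {
  "motion": [
    [0.002,0,0.002,0],
    [0,0,0.002,0],
    [0,0,0,0],
    [0,0,0,0]
  ]
}}

```text
t: 21.15
ee_pos: [0.5875, -0.1901, 0.0272]
orientation: [2.085, 2.349, 0.001]
force: [-1.5, 1.1, 5.0]
finger_gap: 0.495
grasp_force: 31.2
```

```bash
python3 go.py
```

```text
t 21.15 pos [ 0.5875 -0.1901  0.0272] ty heading 6.8 tilt [ 0.001  0.    -1.   ] gap 0.495 F 31.2 f [-1.5  1.1  5. ] q7 0.51
```

Call:
{"method": "servo_tool", "body": {
  "motion": [
    [0,0,0,0],
    [0,0,0,0],
    [0,0,0,0],
    [0,0,0,0],
    [0,0,0,0],
    [0,0,-0.02,0],
    [0,0,-0.04,0],
    [0,0,-0.06,0],
    [0,0,-0.06,0],
    [0.04,0.024,0,0],
    [0.05,0.03,0,0],
    [0.06,0.036,0,0],
    [0.06,0.036,0,0],
    [0.06,0.036,0,0],
    [0.06,0.036,0,0],
    [0.058,0.036,0,0],
    [0,0,0,0],
    [0,0,0,0],
    [0,0,0,0]
  ],
  "grip": 1
}}

```text
t: 23.05
ee_pos: [0.68, 0.0147, 0.1167]
orientation: [2.086, 2.348, -0.001]
force: [0.5, 1.0, -0.6]
finger_gap: 1.002
grasp_force: 0.0
```

```bash
python3 look.py; python3 go.py .6795,.017,.006,7
```

```text
top [167. 158.] 555 ztop 0.018 [0.6366 0.3921]
top [394. 180.] 342 ztop 0.041 [ 0.59   -0.1915]
top [246. 239.] 204 ztop 0.054 [0.4334 0.1807]
top [170. 240.] 159 ztop 0.037 [0.4274 0.3774]
top [245. 282.] 365 ztop 0.038 [0.3265 0.1802]
scene [203. 148.] 255 ztop 0.035 [ 0.6622 -0.3959]
scene [252. 179.] 125 ztop 0.039 [ 0.5957 -0.1797]
scene [249. 233.] 263 ztop 0.058 [0.6787 0.0169]
scene [384. 240.] 373 ztop 0.053 [0.4307 0.1798]
scene [450. 312.] 374 ztop 0.037 [0.4244 0.3765]
t 23.15 pos [0.68   0.0142 0.1166] ty heading 6.7 tilt [-0.    -0.001 -1.   ] gap 0.999 F 0.0 f [ 0.1 -0.8  0.7] q7 0.14
.6795,.017,.006,7 shift [ 0.0059 -0.0003  0.2212] turn -0.06
```

Call:
{"method": "servo_tool", "body": {
  "motion": [
    [0.005,0,0.04,0],
    [0,0,0.04,0],
    [0,0,0.04,0],
    [0,0,0.04,0],
    [0,0,0.04,0],
    [0,0,0.02,0],
    [0,0,0,0],
    [0,0,0,0]
  ]
}}

```text
t: 23.95
ee_pos: [0.6804, 0.0181, 0.0069]
orientation: [2.086, 2.348, 0.0]
force: [-0.4, 0.4, 0.5]
finger_gap: 0.998
grasp_force: 0.0
```

Call:
{"method": "servo_tool", "body": {
  "motion": [
    [0,0,0,0],
    [0,0,0,0],
    [0,0,0,0],
    [0,0,0,0],
    [0,0,0,0],
    [0,0,0,0],
    [0,0,0,0],
    [0,0,0,0],
    [0,0,0,0]
  ],
  "grip": -1
}}

```text
t: 24.85
ee_pos: [0.6804, 0.0189, 0.0069]
orientation: [2.085, 2.349, 0.001]
force: [-1.9, -0.4, 6.1]
finger_gap: 0.321
grasp_force: 29.7
```

Call:
{"method": "servo_tool", "body": {
  "motion": [
    [0,0,-0.02,0],
    [0,0,-0.03,0],
    [0,0,0,0],
    [0,0,0,0]
  ]
}}

```text
t: 25.25
ee_pos: [0.6807, 0.0189, 0.0323]
orientation: [2.085, 2.349, 0.002]
force: [-0.1, 0.9, -0.7]
finger_gap: 0.317
grasp_force: 29.6
```

```bash
python3 go.py .579,-.132,.032,7
```

```text
t 25.25 pos [0.6807 0.0189 0.0323] ty heading 6.8 tilt [ 0.002  0.    -1.   ] gap 0.317 F 29.6 f [-0.1  0.9 -0.7] q7 0.15
.579,-.132,.032,7 shift [-2.754e-01 -2.378e-01  1.000e-04] turn -0.03
```

Call:
{"method": "servo_tool", "body": {
  "motion": [
    [-0.025,-0.022,0,0],
    [-0.04,-0.034,0,0],
    [-0.04,-0.034,0,0],
    [-0.04,-0.034,0,0],
    [-0.04,-0.034,0,0],
    [-0.04,-0.034,0,0],
    [-0.03,-0.026,0,0],
    [-0.019,-0.018,0,0],
    [0,0,0,0],
    [0,0,0,0],
    [0,0,0,0]
  ]
}}

```text
t: 26.35
ee_pos: [0.58, -0.1296, 0.0313]
orientation: [-2.083, -2.352, -0.002]
force: [0.8, 0.2, -1.7]
finger_gap: 0.32
grasp_force: 29.7
```

```bash
python3 go.py .579,-.131,.0105,7
```

```text
t 26.35 pos [ 0.58   -0.1296  0.0313] ty heading 6.9 tilt [ 0.001  0.001 -1.   ] gap 0.320 F 29.7 f [ 0.8  0.2 -1.7] q7 0.40
.579,-.131,.0105,7 shift [-0.0025 -0.0023  0.0415] turn -0.01
```

Call:
{"method": "servo_tool", "body": {
  "motion": [
    [-0.002,-0.002,0.012,0],
    [0,0,0.014,0],
    [0,0,0.008,0],
    [0,0,0.004,0],
    [0,0,0.003,0],
    [0,0,0,0],
    [0,0,0,0]
  ]
}}

```text
t: 27.05
ee_pos: [0.5784, -0.1325, 0.0109]
orientation: [2.085, 2.349, 0.0]
force: [0.9, -0.2, -1.4]
finger_gap: 0.32
grasp_force: 29.7
```

```bash
python3 go.py
```

```text
t 27.05 pos [ 0.5784 -0.1325  0.0109] ty heading 6.8 tilt [ 0. -0. -1.] gap 0.320 F 29.7 f [ 0.9 -0.2 -1.4] q7 0.41
```

Call:
{"method": "servo_tool", "body": {
  "motion": [
    [0,0,0.002,0],
    [0,0,0.001,0],
    [0,0,0,0],
    [0,0,0,0]
  ]
}}

```text
t: 27.45
ee_pos: [0.5785, -0.1325, 0.0099]
orientation: [2.085, 2.349, 0.001]
force: [-2.0, -0.5, 5.5]
finger_gap: 0.32
grasp_force: 30.0
```

```bash
python3 go.py
```

```text
t 27.45 pos [ 0.5785 -0.1325  0.0099] ty heading 6.8 tilt [ 0.001 -0.    -1.   ] gap 0.320 F 30.0 f [-2.  -0.5  5.5] q7 0.41
```

Call:
{"method": "servo_tool", "body": {
  "motion": [
    [0,0,0,0],
    [0,0,0,0],
    [0,0,0,0],
    [0,0,0,0],
    [0,0,0,0],
    [0,0,-0.02,0],
    [0,0,-0.04,0],
    [0,0,-0.06,0],
    [0,0,-0.06,0],
    [0,0,-0.04,0],
    [0,0,0,0]
  ],
  "grip": 1
}}

```text
t: 28.55
ee_pos: [0.581, -0.133, 0.1236]
orientation: [2.082, 2.345, 0.006]
force: [1.1, 0.3, -0.4]
finger_gap: 1.003
grasp_force: 0.0
```

Call:
{"method": "servo_tool", "body": {
  "motion": [
    [0.05,-0.009,0,0],
    [0.07,-0.012,0,0],
    [0.08,-0.014,0,0],
    [0.08,-0.014,0,0],
    [0.08,-0.014,0,0],
    [0.08,-0.014,0,0],
    [0.08,-0.014,0,0],
    [0.08,-0.014,0,0],
    [0.08,-0.014,0,0],
    [0.08,-0.014,0,0],
    [0.08,-0.014,0,0],
    [0.08,-0.014,0,0],
    [0.07,-0.014,0,0],
    [0.06,-0.012,0,0],
    [0,0,0,0],
    [0,0,0,0],
    [0,0,0,0]
  ]
}}

```text
t: 30.25
ee_pos: [0.4235, 0.3761, 0.1189]
orientation: [2.087, 2.347, -0.002]
force: [0.1, -0.0, -0.3]
finger_gap: 0.998
grasp_force: 0.0
```

```bash
python3 look.py; python3 go.py .4255,.3775,.001,7
```

```text
top [167. 158.] 564 ztop 0.018 [0.6366 0.3925]
top [394. 181.] 332 ztop 0.041 [ 0.5898 -0.1917]
top [373. 183.] 120 ztop 0.064 [ 0.5803 -0.1346]
top [246. 239.] 203 ztop 0.054 [0.4334 0.1814]
top [170. 240.] 161 ztop 0.037 [0.4273 0.3781]
scene [212. 147.] 524 ztop 0.035 [ 0.6409 -0.3916]
scene [258. 178.] 482 ztop 0.054 [ 0.5779 -0.1317]
scene [384. 240.] 372 ztop 0.053 [0.4312 0.1791]
scene [450. 312.] 376 ztop 0.037 [0.4248 0.3764]
t 30.35 pos [0.4238 0.376  0.1191] ty heading 6.7 tilt [-0.    -0.001 -1.   ] gap 1.005 F 0.0 f [-0.8 -0.1 -0. ] q7 -0.64
.4255,.3775,.001,7 shift [0.0027 0.0037 0.2363] turn -0.06
```

Call:
{"method": "servo_tool", "body": {
  "motion": [
    [0.003,0.004,0.04,0],
    [0,0,0.045,0],
    [0,0,0.045,0],
    [0,0,0.045,0],
    [0,0,0.035,0],
    [0,0,0.018,0],
    [0,0,0.006,0],
    [0,0,0,0],
    [0,0,0,0]
  ]
}}

```text
t: 31.25
ee_pos: [0.4256, 0.3799, 0.0032]
orientation: [2.086, 2.349, 0.002]
force: [0.4, 0.1, 0.3]
finger_gap: 0.999
grasp_force: 0.0
```

Call:
{"method": "servo_tool", "body": {
  "motion": [
    [0,0,0,0],
    [0,0,0,0],
    [0,0,0,0],
    [0,0,0,0],
    [0,0,0,0],
    [0,0,0,0],
    [0,0,0,0],
    [0,0,0,0],
    [0,0,0,0]
  ],
  "grip": -1
}}

```text
t: 32.15
ee_pos: [0.4251, 0.3798, 0.0028]
orientation: [-2.085, -2.35, -0.001]
force: [-0.2, -0.2, 6.0]
finger_gap: 0.385
grasp_force: 29.6
```

Call:
{"method": "servo_tool", "body": {
  "motion": [
    [0,0,-0.02,0],
    [0,0,-0.03,0],
    [0,0,0,0],
    [0,0,0,0]
  ]
}}

```text
t: 32.55
ee_pos: [0.4254, 0.38, 0.0282]
orientation: [2.085, 2.35, 0.003]
force: [0.2, 0.2, -0.8]
finger_gap: 0.387
grasp_force: 30.0
```

```bash
python3 look.py scene 390,250,510,340 pics/g3.png >/dev/null; python3 go.py .48,.3,.1,7 .65,.05,.1,7 .653,-.25,.1,7 .593,-.252,.03,7
```

```text
t 32.65 pos [0.4247 0.3794 0.0273] ty heading 6.8 tilt [-0. -0. -1.] gap 0.390 F 30.0 f [ 0.4 -0.8 -1.4] q7 -0.64
.48,.3,.1,7 shift [-0.1708  0.0909 -0.1455] turn -0.03
.65,.05,.1,7 shift [-0.5368  0.2782 -0.    ] turn -0.03
.653,-.25,.1,7 shift [-0.5965 -0.0653  0.    ] turn -0.03
.593,-.252,.03,7 shift [ 0.0103 -0.1196  0.14  ] turn -0.03
```

View pics/g3.png

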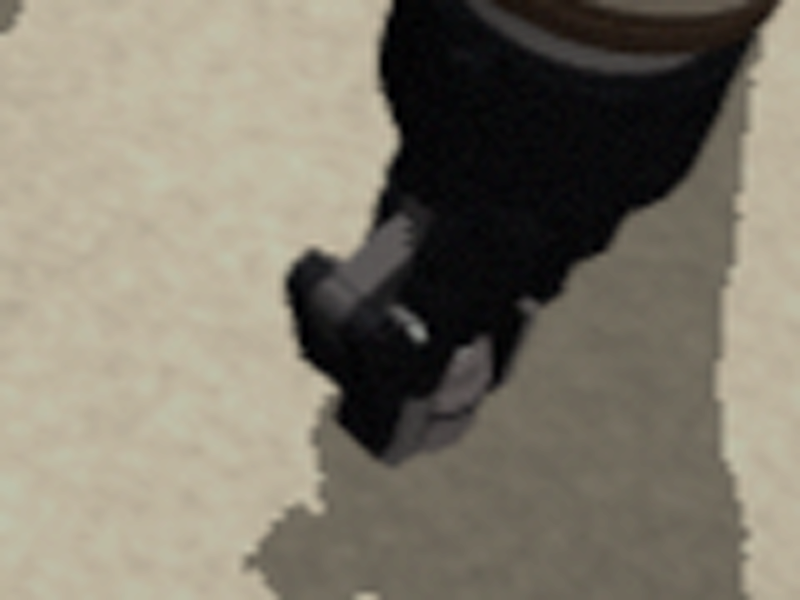

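The short objective at crop (450,400) is held upright. I carry it at about 0.115 m over the others.

Call:
{"method": "servo_tool", "body": {
  "motion": [
    [0,0,-0.03,0],
    [0,0,-0.05,0],
    [0,0,-0.05,0],
    [0,0,-0.04,0],
    [0,0,0,0]
  ]
}}

```text
t: 33.15
ee_pos: [0.4267, 0.3812, 0.116]
orientation: [2.085, 2.349, 0.01]
force: [-0.0, 0.7, -1.5]
finger_gap: 0.385
grasp_force: 30.1
```

Call:
{"method": "servo_tool", "body": {
  "motion": [
    [-0.03,0.005,0,0],
    [-0.06,0.008,0,0],
    [-0.08,0.01,0,0],
    [-0.08,0.012,0,0],
    [-0.08,0.012,0,0],
    [-0.08,0.012,0,0],
    [-0.08,0.012,0,0],
    [-0.08,0.012,0,0],
    [-0.08,0.012,0,0],
    [-0.08,0.012,0,0],
    [-0.08,0.012,0,0],
    [-0.08,0.012,0,0],
    [-0.08,0.012,0,0],
    [-0.08,0.012,0,0],
    [-0.08,0.012,0,0],
    [-0.08,0.01,0,0],
    [-0.06,0.007,0,0],
    [-0.04,0.003,0,0],
    [0,0,0,0],
    [0,0,0,0]
  ]
}}

```text
t: 35.15
ee_pos: [0.5934, -0.2603, 0.1106]
orientation: [-2.086, -2.345, 0.002]
force: [-0.3, 0.7, -1.7]
finger_gap: 0.388
grasp_force: 30.1
```

```bash
python3 go.py .593,-.250,.03,7 .593,-.25,.007,7
```

```text
t 35.15 pos [ 0.5934 -0.2603  0.1106] ty heading 6.7 tilt [-0.003  0.001 -1.   ] gap 0.388 F 30.1 f [-0.3  0.7 -1.7] q7 0.58
.593,-.250,.03,7 shift [0.0203 0.0022 0.1612] turn -0.05
.593,-.25,.007,7 shift [-0.0001  0.0001  0.046 ] turn -0.05
```

Call:
{"method": "servo_tool", "body": {
  "motion": [
    [0.018,0.001,0.02,0],
    [0,0,0.04,0],
    [0,0,0.04,0],
    [0,0,0.04,0],
    [0,0,0.02,0],
    [0,0,0,0],
    [0,0,0,0],
    [0,0,0,0]
  ]
}}

```text
t: 35.95
ee_pos: [0.5958, -0.2507, 0.0334]
orientation: [2.084, 2.349, 0.001]
force: [0.4, 0.3, -0.6]
finger_gap: 0.387
grasp_force: 30.1
```

```bash
python3 go.py .593,-.250,.0065,7
```

```text
t 35.95 pos [ 0.5958 -0.2507  0.0334] ty heading 6.8 tilt [ 0.002 -0.001 -1.   ] gap 0.387 F 30.1 f [ 0.4  0.3 -0.6] q7 0.59
.593,-.250,.0065,7 shift [ 0.0021 -0.0055  0.0538] turn -0.03
```

Call:
{"method": "servo_tool", "body": {
  "motion": [
    [0,-0.005,0.018,0],
    [0,0,0.018,0],
    [0,0,0.01,0],
    [0,0,0.005,0],
    [0,0,0.003,0],
    [0,0,0,0],
    [0,0,0,0]
  ]
}}

```text
t: 36.65
ee_pos: [0.5916, -0.2508, 0.0058]
orientation: [-2.084, -2.348, 0.001]
force: [-3.6, 1.5, 6.6]
finger_gap: 0.383
grasp_force: 30.8
```

```bash
python3 go.py
```

```text
t 36.65 pos [ 0.5916 -0.2508  0.0058] ty heading 6.8 tilt [-0.002  0.001 -1.   ] gap 0.383 F 30.8 f [-3.6  1.5  6.6] q7 0.59
```

Touching. I release, rise and move back out of view.

Call:
{"method": "servo_tool", "body": {
  "motion": [
    [0,0,0,0],
    [0,0,0,0],
    [0,0,0,0],
    [0,0,0,0],
    [0,0,0,0],
    [0,0,-0.02,0],
    [0,0,-0.04,0],
    [0,0,-0.06,0],
    [0,0,-0.06,0],
    [0,0,-0.06,0],
    [-0.05,-0.04,0,0],
    [-0.05,-0.04,0,0],
    [-0.05,-0.04,0,0],
    [-0.05,-0.04,0,0],
    [-0.05,-0.04,0,0],
    [-0.05,-0.04,0,0],
    [0,0,0,0],
    [0,0,0,0]
  ],
  "grip": 1
}}

```text
t: 38.45
ee_pos: [0.4904, -0.4154, 0.126]
orientation: [2.088, 2.346, -0.0]
force: [-0.3, -0.2, -0.2]
finger_gap: 0.999
grasp_force: 0.0
```

```bash
python3 look.py scene 180,120,420,300 pics/end_s.png; python3 go.py; python3 - <<'E'
from cell import bot
from h import *
c=bot.capture("top");g=cv2.convertScaleAbs(cv2.resize(c["color"][130:260,220:440],(800,473),interpolation=cv2.INTER_CUBIC),alpha=2);cv2.imwrite("pics/end_t.png",g)
E
```

```text
top [167. 158.] 565 ztop 0.018 [0.6366 0.3914]
top [394. 180.] 337 ztop 0.041 [ 0.59   -0.1907]
top [419. 179.] 164 ztop 0.041 [ 0.5932 -0.2503]
top [373. 183.] 126 ztop 0.064 [ 0.5793 -0.1334]
top [246. 239.] 202 ztop 0.054 [0.4334 0.1808]
scene [211. 147.] 524 ztop 0.035 [ 0.6406 -0.3935]
scene [384. 240.] 375 ztop 0.053 [0.4311 0.1801]
t 38.55 pos [ 0.4921 -0.413   0.1256] ty heading 6.9 tilt [ 0.001  0.001 -1.   ] gap 0.998 F 0.0 f [ 0.8  0.1 -0.1] q7 0.88
```

View pics/end_s.png

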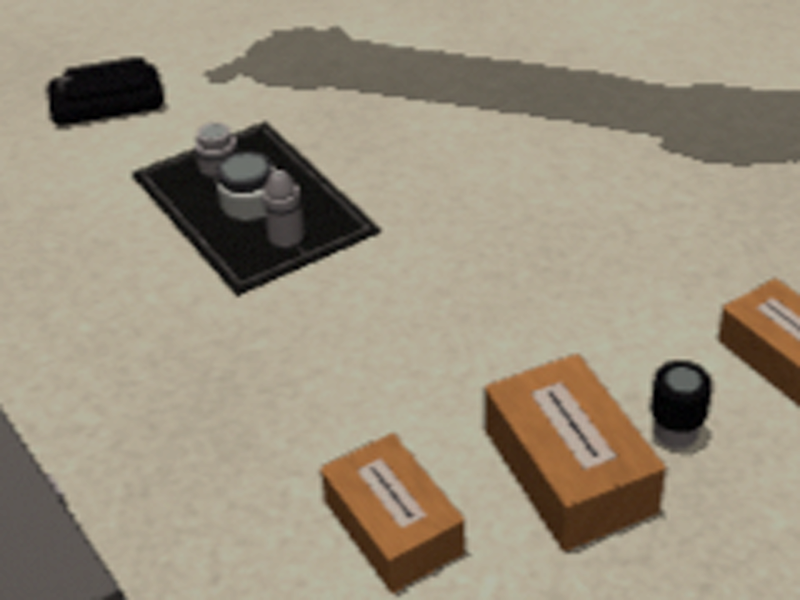

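View pics/end_t.png

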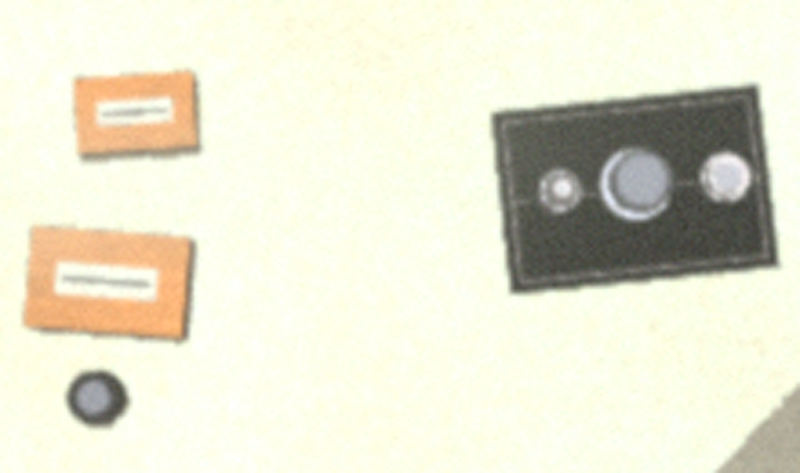

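Both views show the row on the mat's middle line: tall (560,190), adapter with filter (638,183) and short (726,177) in the top crop. The eyepiece is at (97,397), in front of the box. By measurement, every part is within about 3 mm of its target, so I hand in.

```bash
python3 -c "from cell import bot;print(bot.finish_job())"
```

```text
the job is handed in; nothing more can be done
None
```

The job is handed in at about 39 s: all five parts stand upright within about 3 mm of their places by the cameras, the mouse and dish were left alone, and no verdict was returned.

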